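Lay out the demonstration set in the slide rule drawer

ROBOT

A 7-joint arm with a two-finger parallel gripper is mounted at the origin on the work surface. World frame = base frame: x ahead of the robot, y to its left, z up, the work surface at z = 0. Lengths are in m, angles in rad, forces in N, time in s.
With the tool pointing down it reaches from about 0.4 to 0.75 m from the base axis. Payload 19.5 kg.
Tool frame: the origin (TCP) lies midway between the tips of the shut fingers; the grasp point (between the pads) lies r.hold_point_z behind it (r.hold_point_z is the distance from the TCP to the grasp point, in m); z points along the fingers, y is the line along which they close (so a half turn about z gives the same grasp; the last joint's range is limited). The gripper opens to 85 mm and grips with 20 to 120 N. Pads are 22 mm wide; open, the fingers measure 114 mm over their backs; the gripper's body (76 mm by 85 mm) begins 54 mm behind the grasp point. The pads swing forward as they close: fully open they stand 13 mm farther back than shut.
Start: joints at [-1.254, 0.707, -0.028, 1.485, 0.022, 0.951, -0.075], TCP at [0.202, 0.538, 0.231] pointing down, gripper open.
Joint ranges: [-2.71, 2.71], [-0.32, 2.16], [-1.57, 1.52], [0, 2.45], [-1.46, 4.6], [0, 2.02], [-2.83, 2.83]. Speed limits (rad/s): [1.89, 1.89, 2.57, 2.57, 3.01, 3.01, 3.01].

INTERFACE

Orientations are given as a unit quaternion [w, x, y, z].
In Python, from bench import r gives the robot as it stands.
- The arm moves only by the tool arm_command, never from a script. Its argument "series" is a list of rows, each an object with "offset": the shift along the tool's x, y, z in cm, a list of three; "delta_rot": the turn, a rotation vector about the tool's x, y, z in units of 8 degrees (1.0 is 8 degrees), a list of three; "grip": the finger opening in cm, from 0 to 8.54. In form: [{"offset": [x, y, z], "delta_rot": [wx, wy, wz], "grip": grip}, ...]. A call has 1 to 12 rows; each row is the pose to reach, as a shift and turn from the pose commanded when the call began, along the tool's axes at that moment; what a row does not reach only later rows make up. A row lasts 1/10 s, in which the tool goes at most 50 mm and 8.59 degrees, less where a joint would pass 70% of its speed; a pose out of reach is approached as far as the arm can. A call with a gripper value outside its range is refused whole. The fingers move at their own pace and stop on an object; "grip_force" is the grip in N (left out, the last holds). Time passes only in rows, so rows that repeat a pose let the fingers close. It gives the time, the measured TCP pose, the force, the opening and the grip force at its end, in the units of the state.
- r.observe(): the state, without advancing time (a new reading comes with each control period).
- r.grab_frame(name): name is "scene" or "top"; returns the picture (400x640x3 uint8, red, green, blue); there is no depth.
- r.camera_params(name): a dict with "mtx" (3x3 intrinsics, pixels), "R" (3x3) and "t" (3): a world point X has camera coordinates R X + t. Camera axes: x right, y down, z forward; pixel columns grow to the right and rows downward; lengths in m; the calibration is good to about 2 mm. A picture is of the moment at which its call begins. camera_params takes no time and is no camera call.
- r.job_done(): hands the job in; it is judged then, once.
The state is a dict: "time_s": time; "joint_positions": joint angles; "qd": joint speeds; "joint_efforts": joint torques, N m; "eef_pos": TCP position; "orientation": TCP orientation; "ft_force": force on the tool from outside, world axes, zero at the start; "moment": the same for the moment, N m; "gripper_width": opening from 0.0 (shut) to 1.0 (fully open); "grasp_force": force on a finger pad.
Only numpy, scipy, OpenCV 4.12 (cv2) and the standard library are available. Lean on these libraries where they do the work, as an engineer would, in place of code of your own. Each camera call takes 0.05 s, during which the arm holds its last target. There are 200 camera calls.

TASK

Lay out the demonstration set in the drawer, in this order: stand the blue tin upright on the middle of the square cork mat, lay the hand lens flat on the drawer floor half-way between the tin and the stapler (lens glass centred there), then lay the slide rule flat behind the tin, centred on the mat and parallel to the mat's far edge with a 3 cm gap to that edge, and last put the eraser flat on the middle of the tin's lid. Behind and far mean away from the robot. Let go of each thing before taking the next, and leave the stapler, the pencil sharpener, the tape roll and the steel weight where they are.

Things in the scene. Friction and masses are not known exactly. Their poses are not given: they have to be found in the camera images.
- tin_mid (a point): squat round screw-top tin in blue enamel, 62 mm across, 40 mm high, flat lid, standing upright; about 0.15 kg; loose. The point is its centre, 20 mm above its underside; z is its axis, up.
- lens_mid (a point): round brass hand lens lying flat: ring 60 mm across and 10 mm high with a glass, and a straight bar handle 12 mm wide and 10 mm high running out along the lens's own +x from the ring to 87 mm from the ring's centre; about 0.06 kg; loose; at the start the handle points roughly towards the robot. The point is the ring's centre, half-way up (5 mm above its underside); z up.
- rule_mid (a point): white plastic pocket slide rule lying flat, 150 mm long (its own x), 30 mm wide (y), 8 mm thick; loose. The point is its centre, 4 mm above its underside; z up.
- eraser_mid (a point): beige rubber eraser block lying flat, 50 mm long (x), 22 mm wide (y), 14 mm thick; loose. The point is its centre, 7 mm above its underside; z up.
- mat: square cork mat, 90 by 90 mm, 4 mm thick, fixed to the drawer floor (which is the work surface, z = 0), turned by up to about 12 degrees. Origin at the centre of its underside on the floor; its x points away from the robot, through the middle of its far edge (45 mm from the centre).
- stapler_mid (a point): grey steel stapler, 125 mm long (x), 32 mm wide (y), 43 mm high, standing 240 mm to the left or the right of the mat's centre, its long axis roughly pointing at the robot; loose, to be left alone. The point is the middle of its length and width, 22 mm above the floor; the half-way place is between this point and the tin.
- sharpener: small aluminium pencil sharpener, 30 x 18 x 13 mm, bystander, loose. Origin at the centre of its underside.
- tape: roll of brown tape lying flat, 52 mm across, 18 mm high, hole 26 mm, bystander, loose. Origin at the centre of its underside.
- weight: steel balance weight with a knob on top, 36 mm across, 32 mm high, bystander, loose. Origin at the centre of its underside.
There are look-alikes about, which are no part of the job. There is more than one size of the part that bears tin_mid; the job needs the larger.

How it is judged:
By the outcome, as a careful person would: the job done as asked, in the order asked, and still so for the second after the job is handed in, with the robot touching nothing.
It also fails if it takes over 104 s, if anything falls off the work surface, if the arm or the gripper's body presses on something with over 40 N, if the wrist force passes 120 N, or if a joint passes its speed limit or range.

## Working session

There is one attempt and no reset: what is moved stays moved. The work goes in short steps, Python scripts to look and compute and a tool call to move; the robot and the scene stay as the last step left them, time stands still between calls to the robot, and variables do not carry over. Pictures are saved under pics/ and viewed, at most 14 in all, crops included, and the job is handed in when it is done.

Besides the shell and the picture viewer there is one more tool, called after ">>>" as name(argument=value, ...) on one line, values as JSON. arm_command: Moves the arm, as the interface text tells. Its arguments: {"type":"object","properties":{"series":{"type":"array"},"grip_force":{"type":"number"}},"required":["series"]}

```bash
ls; mkdir -p pics; python3 - <<'E'
from bench import r
import cv2
s=r.observe(); print(s['time_s'],s['eef_pos'],s['orientation'],s['gripper_width'],r.hold_point_z)
for n in('scene','top'):
    cv2.imwrite(f'pics/{n}0.png',r.grab_frame(n)[:,:,::-1]); p=r.camera_params(n); print(n,p)
E
```

```text
pics
0.0 [0.20182621 0.53815421 0.23083618] [-7.57682713e-05  1.78439756e-01  9.83950697e-01 -5.22736411e-04] 0.9991449357223013 0.0187
scene {'mtx': array([[401.94990971,   0.        , 325.74735284],
       [  0.        , 401.94990971, 193.19907307],
       [  0.        ,   0.        ,   1.        ]]), 'R': array([[-0.79722701,  0.60366146, -0.00468386],
       [ 0.47304575,  0.61987116, -0.62608902],
       [-0.37504242, -0.50135076, -0.77973752]]), 't': array([ 0.4306912 , -0.20235811,  1.26585234])}
top {'mtx': array([[383.55601254,   0.        , 315.53667463],
       [  0.        , 383.55601254, 194.97054052],
       [  0.        ,   0.        ,   1.        ]]), 'R': array([[ 0.00780273, -0.99967602, -0.02422743],
       [-0.99612466, -0.00564785, -0.0877711 ],
       [ 0.08760583,  0.0248184 , -0.99584601]]), 't': array([0.01326721, 0.55636537, 1.06317438])}
```

View pics/top0.png

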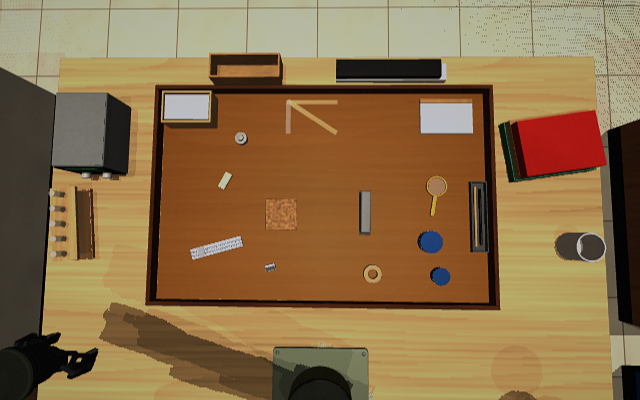

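View pics/scene0.png

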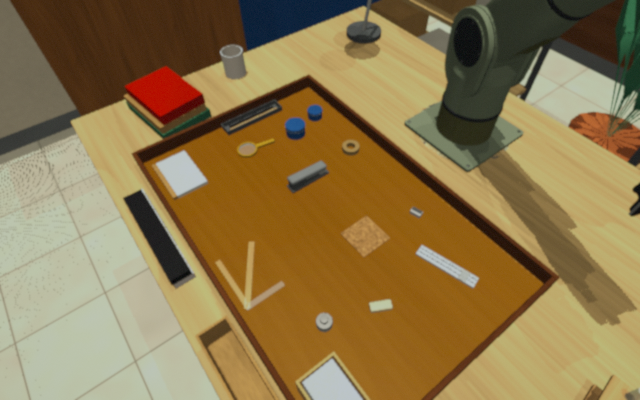

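The top view shows: mat (281,214), stapler (365,212), large tin (430,241), small tin (440,276), lens (436,186) with handle towards the robot, rule (216,247), eraser (225,180).

```bash
cat > h.py <<'E'
import numpy as np, cv2
from bench import r
def ray(n,uv,z):
    p=r.camera_params(n); R,t=p['R'],p['t']; C=-R.T@t
    uv=np.atleast_2d(np.asarray(uv,float)); d=np.c_[uv,np.ones(len(uv))]@np.linalg.inv(p['mtx']).T@R
    return C+d*((z-C[2])/d[:,2])[:,None]
def proj(n,X):
    p=r.camera_params(n); q=p['mtx']@(p['R']@np.asarray(X,float)+p['t']); return q[:2]/q[2]
def blob(img,box,f,near=None):
    x0,y0,x1,y1=box; c=img[y0:y1,x0:x1].astype(int)
    m=f(c[...,0],c[...,1],c[...,2],c).astype(np.uint8)
    k,l,s,ce=cv2.connectedComponentsWithStats(m); 
    i=1+np.argmax(s[1:,4]); ys,xs=np.nonzero(l==i)
    return np.c_[xs+x0,ys+y0].astype(float)
def hull_rect(P):  # P world xy
    (c,wh,a)=cv2.minAreaRect(P.astype(np.float32)*1000); return c,wh,a
E
python3 - <<'E'
from h import *
t=cv2.imread('pics/top0.png'); s=cv2.imread('pics/scene0.png')
for n in('top','scene'):
    p=r.camera_params(n); print(n,-p['R'].T@p['t'])
def cr(im,u,v): return cv2.resize(im[v-20:v+20,u-20:u+20],(195,195),interpolation=cv2.INTER_NEAREST)
cs=[(281,214),(365,212),(430,241),(436,190)]
a=np.hstack([cr(t,*c) for c in cs]); 
b=np.hstack([cr(s,*c) for c in [(366,236),(308,176),(295,128),(253,147)]])
c=np.hstack([cr(t,225,180),cr(s,380,305),cv2.resize(t[227:267,180:260],(390,195),interpolation=0)])
cv2.imwrite('pics/c1.png',np.vstack([a,b,c]))
E
```

```text
top [ 0.46096547 -0.00998111  1.10791219]
scene [0.91383163 0.50008031 0.86235566]
```

View pics/c1.png

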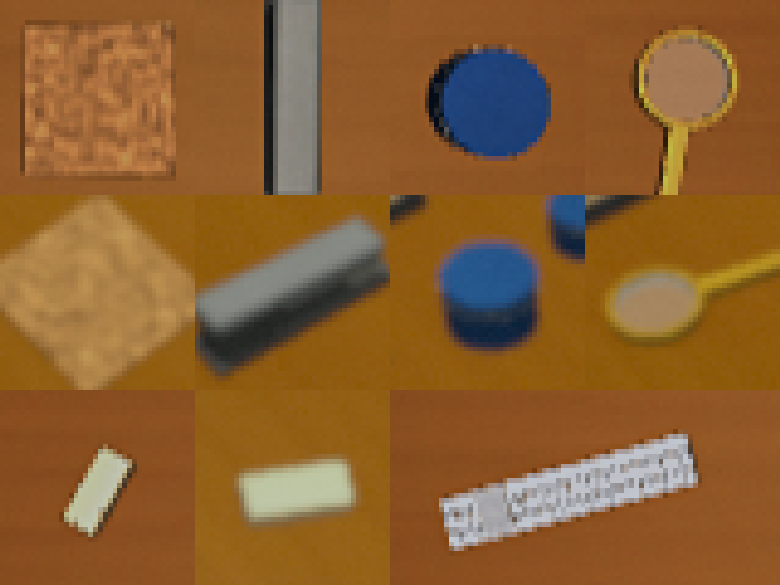

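The crops show clean outlines; the large tin's lid, the rule, the eraser, the brass ring and the mat separate by colour.

```bash
cat > m.py <<'E'
from h import *
np.set_printoptions(precision=1,suppress=True)
T=cv2.imread('pics/top0.png')[...,::-1]; S=cv2.imread('pics/scene0.png')[...,::-1]
def rep(name,n,P,z):
    W=ray(n,P,z)[:,:2]; c,wh,a=hull_rect(W); print(name,n,len(P),'mean',W.mean(0)*1000,'rect',np.array(c),np.array(wh),round(a,1))
bl=lambda r,g,b,c:(b>100)&(r<70)&(b>1.4*g)
rep('tin','top',blob(T,(410,221,450,261),bl),.04)
rep('tin','sc',0,0) if 0 else None
rep('tin','scene',blob(S,(280,113,306,148),lambda r,g,b,c:(b>130)&(r<90)&(b>1.3*g)),.04)
rep('small','top',blob(T,(425,262,455,292),bl),.03)
br=lambda r,g,b,c:(g>120)&(b<0.6*g)&(r>150)
for n,I,bx in(('top',T,(415,170,455,222)),('scene',S,(230,130,280,162))):
    P=blob(I,bx,br if n=='top' else (lambda r,g,b,c:(r>150)&(g>120)))
    rep('lens',n,P,.010)
for n,I,bx in(('top',T,(180,227,260,267)),('scene',S,(405,235,490,295))):
    rep('rule',n,blob(I,bx,lambda r,g,b,c:(b>110)),.008)
for n,I,bx in(('top',T,(205,160,245,200)),('scene',S,(360,290,400,320))):
    rep('eraser',n,blob(I,bx,lambda r,g,b,c:(b>130)),.014)
for n,I,bx in(('top',T,(255,188,307,240)),('scene',S,(335,208,397,264))):
    k=cv2.GaussianBlur(I,(0,0),1.5)
    P=blob(k,bx,(lambda r,g,b,c:(g>98)) if n=='top' else lambda r,g,b,c:(b>45)); rep('mat',n,P,.004)
rep('stapler','top',blob(T,(350,180,380,245),lambda r,g,b,c:(b>90)),.043)
rep('stapler','scene',blob(S,(280,155,335,195),lambda r,g,b,c:(b>85)),.043)
print(S[236,366],S[236,320],T[214,281],T[214,310])
E
python3 m.py
```

```text
tin top 364 mean [ 428.1 -301.9] rect [ 428.4 -301.6] [54.6 57.4] 89.1
tin scene 165 mean [ 430.6 -302.4] rect [ 430.7 -302.2] [45.3 52.3] 52.6
small top 217 mean [ 333.5 -329.6] rect [ 333.1 -329.1] [41.9 44.5] 26.7
lens top 117 mean [ 552.  -316.9] rect [ 558.2 -320.2] [110.7  35. ] 4.8
lens scene 240 mean [ 576.5 -324.6] rect [ 560.1 -329. ] [112.2  53.3] 0.8
rule top 567 mean [405.8 301.1] rect [405.7 301.2] [ 31.3 148.8] 15.6
rule scene 807 mean [407.  301.3] rect [407.4 299.4] [ 33.9 151.6] 15.8
eraser top 103 mean [599.2 281.3] rect [599.3 281.2] [18.6 45.6] 61.6
eraser scene 175 mean [600.8 280.7] rect [600.8 280.6] [18.8 46.9] 62.6
mat top 860 mean [501.6 116.2] rect [502.4 116.7] [86.8 86.8] 1.1
mat scene 1069 mean [504.9 117.5] rect [504.1 116.4] [90.5 90.3] 1.1
stapler top 329 mean [ 510.4 -122.2] rect [ 511.1 -122.3] [ 22.3 111.5] 88.3
stapler scene 312 mean [ 515.3 -119.3] rect [ 514.8 -119.1] [ 26.7 113. ] 87.3
[172 128  70] [144  93  18] [165 105  59] [145  91  41]
```

```bash
cat > go.py <<'E'
import sys,numpy as np
from bench import r
from scipy.spatial.transform import Rotation as Ro
# args: x y z psi(deg of tool y) in m ; prints row offset (cm) and turn from the present pose
def go(x,y,z,psi,s=None):
    s=s or r.observe(); w,a,b,c=s['orientation']; A=Ro.from_quat([a,b,c,w])
    p=np.radians(psi); Y=[np.cos(p),np.sin(p),0]; X=[-np.sin(p),np.cos(p),0]
    B=Ro.from_matrix(np.c_[X,Y,[0,0,-1]])
    o=A.inv().apply(np.array([x,y,z])-s['eef_pos'])*100; v=(A.inv()*B).as_rotvec(degrees=True)/8
    y0=A.as_matrix()[:,1]
    print('t',round(s['time_s'],2),'pos',s['eef_pos'].round(4),'psi',round(np.degrees(np.arctan2(y0[1],y0[0])),1),'F',s['ft_force'].round(1),'w',round(s['gripper_width']*85.4,1),'gf',round(s['grasp_force'],1))
    print(' offset',o.round(2),'rot',v.round(2))
if __name__=='__main__':
    a=list(map(float,sys.argv[1:]))
    for i in range(0,len(a),4): go(*a[i:i+4])
E
python3 - <<'E'
from h import *
T=cv2.imread('pics/top0.png')[...,::-1]; S=cv2.imread('pics/scene0.png')[...,::-1]
for n,I,bx,f in(('top',T,(415,170,455,222),lambda r,g,b,c:(g>95)&(r>120)),('scene',S,(230,130,280,162),lambda r,g,b,c:(r>150)&(g>115))):
    P=blob(I,bx,f); W=ray(n,P,.01)[:,:2]*1000
    h=W[W[:,0]<W[:,0].max()-66]; c,rad=cv2.minEnclosingCircle(W[W[:,0]>W[:,0].max()-50].astype(np.float32))
    print(n,len(W),'ring',np.round(c,1),round(rad,1),'handle tip x',W[:,0].min().round(1),'handle mean',h.mean(0).round(1))
E
python3 go.py .5 .1 .2308 -10
```

```text
top 398 ring [ 586.4 -328.6] 29.2 handle tip x 499.5 handle mean [ 525.1 -317.7]
scene 256 ring [ 588.5 -328.7] 28.8 handle tip x 503.8 handle mean [ 527.7 -318.8]
t 0.1 pos [0.2018 0.5382 0.2309] psi 69.4 F [-0.2  1.1 -0.3] w 85.4 gf 0.0
 offset [-4.330e+01 -3.056e+01  4.000e-02] rot [-0.01  0.01  9.93]
```

>>> arm_command(series=[{"offset":[-43.3,-30.5,0],"delta_rot":[0,0,9.9],"grip":8.5},{"offset":[-43.3,-30.5,0],"delta_rot":[0,0,9.9],"grip":8.5},{"offset":[-43.3,-30.5,0],"delta_rot":[0,0,9.9],"grip":8.5},{"offset":[-43.3,-30.5,0],"delta_rot":[0,0,9.9],"grip":8.5},{"offset":[-43.3,-30.5,0],"delta_rot":[0,0,9.9],"grip":8.5},{"offset":[-43.3,-30.5,0],"delta_rot":[0,0,9.9],"grip":8.5},{"offset":[-43.3,-30.5,0],"delta_rot":[0,0,9.9],"grip":8.5},{"offset":[-43.3,-30.5,0],"delta_rot":[0,0,9.9],"grip":8.5},{"offset":[-43.3,-30.5,0],"delta_rot":[0,0,9.9],"grip":8.5},{"offset":[-43.3,-30.5,0],"delta_rot":[0,0,9.9],"grip":8.5},{"offset":[-43.3,-30.5,0],"delta_rot":[0,0,9.9],"grip":8.5},{"offset":[-43.3,-30.5,0],"delta_rot":[0,0,9.9],"grip":8.5}])

```text
time_s: 1.3
eef_pos: [0.5018, 0.0968, 0.231]
orientation: [0.001, 0.766, 0.642, -0.0]
ft_force: [-0.5, 1.1, 0.0]
gripper_width: 0.993
grasp_force: 0.0
```

```bash
python3 go.py .429 -.302 .15 -70
```

```text
t 1.3 pos [0.5018 0.0968 0.231 ] psi -10.1 F [-0.5  1.1  0. ] w 84.8 gf 0.0
 offset [-40.53  -0.2    8.17] rot [0.01 0.01 7.49]
```

>>> arm_command(series=[{"offset":[-40.5,-0.2,8.1],"delta_rot":[0,0,7.5],"grip":8.5},{"offset":[-40.5,-0.2,8.1],"delta_rot":[0,0,7.5],"grip":8.5},{"offset":[-40.5,-0.2,8.1],"delta_rot":[0,0,7.5],"grip":8.5},{"offset":[-40.5,-0.2,8.1],"delta_rot":[0,0,7.5],"grip":8.5},{"offset":[-40.5,-0.2,8.1],"delta_rot":[0,0,7.5],"grip":8.5},{"offset":[-40.5,-0.2,8.1],"delta_rot":[0,0,7.5],"grip":8.5},{"offset":[-40.5,-0.2,8.1],"delta_rot":[0,0,7.5],"grip":8.5},{"offset":[-40.5,-0.2,8.1],"delta_rot":[0,0,7.5],"grip":8.5},{"offset":[-40.5,-0.2,8.1],"delta_rot":[0,0,7.5],"grip":8.5},{"offset":[-40.5,-0.2,8.1],"delta_rot":[0,0,7.5],"grip":8.5},{"offset":[-40.5,-0.2,8.1],"delta_rot":[0,0,7.5],"grip":8.5}])

```text
time_s: 2.4
eef_pos: [0.43, -0.2967, 0.1503]
orientation: [-0.001, 0.984, 0.176, 0.0]
ft_force: [-0.1, 0.8, -0.6]
gripper_width: 0.998
grasp_force: 0.0
```

```bash
python3 - <<'E'
from h import *
for n in('top','scene'): cv2.imwrite(f'pics/{n}1.png',r.grab_frame(n)[:,:,::-1])
t=cv2.imread('pics/top1.png')[190:300,370:500]; s=cv2.imread('pics/scene1.png')[60:170,230:360]
cv2.imwrite('pics/c2.png',cv2.resize(np.hstack([t,s]),(780,330),interpolation=2))
E
python3 go.py .429 -.302 .004 -70
```

```text
t 2.5 pos [ 0.4303 -0.2965  0.1505] psi -69.6 F [-0.1  0.5  0.4] w 84.8 gf 0.0
 offset [-0.33  0.48 14.65] rot [-0.   -0.    0.05]
```

View pics/c2.png

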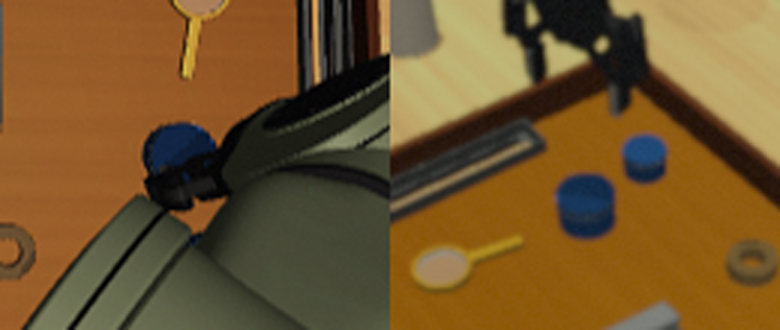

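Gripper is over the tin, a few mm short in y; correct and descend.

>>> arm_command(series=[{"offset":[-0.3,0.5,0],"delta_rot":[0,0,0],"grip":8.5},{"offset":[-0.3,0.5,4],"delta_rot":[0,0,0],"grip":8.5},{"offset":[-0.3,0.5,8],"delta_rot":[0,0,0],"grip":8.5},{"offset":[-0.3,0.5,9.5],"delta_rot":[0,0,0],"grip":8.5},{"offset":[-0.3,0.5,9.5],"delta_rot":[0,0,0],"grip":8.5}])

```text
time_s: 3.0
eef_pos: [0.4279, -0.3032, 0.0539]
orientation: [-0.001, 0.984, 0.176, -0.001]
ft_force: [-0.0, 0.1, 1.0]
gripper_width: 0.997
grasp_force: 0.0
```

```bash
python3 go.py .429 -.302 .003 -70
```

```text
t 3.0 pos [ 0.4279 -0.3032  0.0539] psi -69.7 F [-0.   0.1  1. ] w 85.2 gf 0.0
 offset [ 0.15 -0.06  5.09] rot [-0.02  0.01  0.03]
```

>>> arm_command(series=[{"offset":[0.1,0,3],"delta_rot":[0,0,0],"grip":8.5},{"offset":[0.1,0,5],"delta_rot":[0,0,0],"grip":8.5},{"offset":[0.1,0,5],"delta_rot":[0,0,0],"grip":8.5},{"offset":[0.1,0,5],"delta_rot":[0,0,0],"grip":5.8},{"offset":[0.1,0,5],"delta_rot":[0,0,0],"grip":5.8},{"offset":[0.1,0,5],"delta_rot":[0,0,0],"grip":5.8},{"offset":[0.1,0,5],"delta_rot":[0,0,0],"grip":5.8},{"offset":[0.1,0,5],"delta_rot":[0,0,0],"grip":5.8}], grip_force=40)

```text
time_s: 3.8
eef_pos: [0.4301, -0.3038, 0.0071]
orientation: [0.001, 0.984, 0.176, 0.001]
ft_force: [-0.8, 0.7, 10.7]
gripper_width: 0.716
grasp_force: 41.2
```

```bash
python3 go.py .429 -.302 .14 -70
```

```text
t 3.8 pos [ 0.4301 -0.3038  0.0071] psi -69.7 F [-0.8  0.7 10.7] w 61.2 gf 41.2
 offset [ -0.02  -0.19 -13.29] rot [ 0.01 -0.01  0.03]
```

>>> arm_command(series=[{"offset":[0,0,-4],"delta_rot":[0,0,0],"grip":5.8},{"offset":[0,0,-8],"delta_rot":[0,0,0],"grip":5.8},{"offset":[0,0,-12],"delta_rot":[0,0,0],"grip":5.8},{"offset":[0,0,-12],"delta_rot":[0,0,0],"grip":5.8}])

```text
time_s: 4.2
eef_pos: [0.4309, -0.3045, 0.1308]
orientation: [0.003, 0.984, 0.176, 0.003]
ft_force: [-0.4, -0.2, -2.2]
gripper_width: 0.716
grasp_force: 45.7
```

```bash
python3 go.py .503 .117 .13 -20
```

```text
t 4.2 pos [ 0.4309 -0.3045  0.1308] psi -69.7 F [-0.4 -0.2 -2.2] w 61.2 gf 45.7
 offset [ 21.36 -37.05  -0.06] rot [ 0.05 -0.01 -6.22]
```

>>> arm_command(series=[{"offset":[2,-3.5,0],"delta_rot":[0,0,-0.6],"grip":5.8},{"offset":[4.3,-7.4,0],"delta_rot":[0,0,-1.3],"grip":5.8},{"offset":[6.5,-11.2,0],"delta_rot":[0,0,-2],"grip":5.8},{"offset":[8.8,-15.2,0],"delta_rot":[0,0,-2.7],"grip":5.8},{"offset":[11.1,-19.2,0],"delta_rot":[0,0,-3.4],"grip":5.8},{"offset":[13.4,-23.2,0],"delta_rot":[0,0,-4],"grip":5.8},{"offset":[15.7,-27.2,0],"delta_rot":[0,0,-4.7],"grip":5.8},{"offset":[17.8,-31,0],"delta_rot":[0,0,-5.3],"grip":5.8},{"offset":[19.8,-34.3,0],"delta_rot":[0,0,-5.8],"grip":5.8},{"offset":[21,-36.5,0],"delta_rot":[0,0,-6.2],"grip":5.8},{"offset":[21.4,-37,0],"delta_rot":[0,0,-6.2],"grip":5.8},{"offset":[21.4,-37,0],"delta_rot":[0,0,-6.2],"grip":5.8}])

```text
time_s: 5.4
eef_pos: [0.5022, 0.1183, 0.1256]
orientation: [0.0, 0.82, 0.573, 0.0]
ft_force: [-0.2, 0.4, -1.5]
gripper_width: 0.716
grasp_force: 45.5
```

```bash
python3 go.py .503 .117 .03 -20; python3 - <<'E'
from h import *
for n in('top','scene'): cv2.imwrite(f'pics/{n}2.png',r.grab_frame(n)[:,:,::-1])
t=cv2.imread('pics/top2.png')[170:280,240:370]; s=cv2.imread('pics/scene2.png')[150:260,300:430]
cv2.imwrite('pics/c3.png',cv2.resize(np.hstack([t,s]),(780,330),interpolation=2))
E
```

```text
t 5.4 pos [0.5022 0.1183 0.1256] psi -20.1 F [-0.2  0.4 -1.5] w 61.1 gf 45.5
 offset [-0.1   0.11  9.56] rot [ 0.   -0.   -0.01]
```

View pics/c3.png

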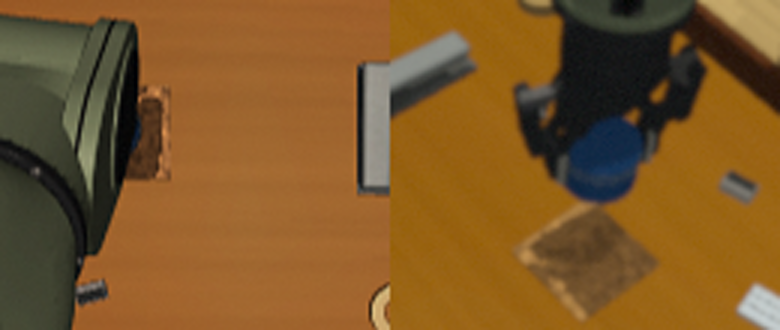

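Tin is held upright over the mat. Lower it.

>>> arm_command(series=[{"offset":[-0.1,0.1,4],"delta_rot":[0,0,0],"grip":5.8},{"offset":[-0.1,0.1,8],"delta_rot":[0,0,0],"grip":5.8},{"offset":[-0.1,0.1,10],"delta_rot":[0,0,0],"grip":5.8},{"offset":[-0.1,0.1,11],"delta_rot":[0,0,0],"grip":5.8},{"offset":[-0.1,0.1,11],"delta_rot":[0,0,0],"grip":5.8},{"offset":[-0.1,0.1,11],"delta_rot":[0,0,0],"grip":5.8}])

```text
time_s: 6.1
eef_pos: [0.5033, 0.116, 0.0163]
orientation: [0.0, 0.82, 0.572, 0.0]
ft_force: [-0.4, 1.1, -1.3]
gripper_width: 0.711
grasp_force: 45.6
```

```bash
python3 go.py .503 .117 .011 -20
```

```text
t 6.1 pos [0.5033 0.116  0.0163] psi -20.2 F [-0.4  1.1 -1.3] w 60.7 gf 45.6
 offset [ 0.08 -0.06  0.53] rot [ 0.01 -0.   -0.03]
```

>>> arm_command(series=[{"offset":[0.1,-0.05,0.3],"delta_rot":[0,0,0],"grip":5.8},{"offset":[0.1,-0.05,0.5],"delta_rot":[0,0,0],"grip":5.8},{"offset":[0.1,-0.05,0.5],"delta_rot":[0,0,0],"grip":5.8}])

```text
time_s: 6.4
eef_pos: [0.5031, 0.1179, 0.0112]
orientation: [0.0, 0.82, 0.573, 0.001]
ft_force: [-1.4, 1.1, 12.1]
gripper_width: 0.713
grasp_force: 46.6
```

>>> arm_command(series=[{"offset":[0,0,0],"delta_rot":[0,0,0],"grip":8.5},{"offset":[0,0,0],"delta_rot":[0,0,0],"grip":8.5},{"offset":[0,0,0],"delta_rot":[0,0,0],"grip":8.5},{"offset":[0,0,-3],"delta_rot":[0,0,0],"grip":8.5},{"offset":[0,0,-7],"delta_rot":[0,0,0],"grip":8.5},{"offset":[0,0,-11],"delta_rot":[0,0,0],"grip":8.5},{"offset":[0,0,-11],"delta_rot":[0,0,0],"grip":8.5}])

```text
time_s: 7.1
eef_pos: [0.5043, 0.1179, 0.1244]
orientation: [0.001, 0.82, 0.572, 0.003]
ft_force: [0.4, -0.3, -0.4]
gripper_width: 0.997
grasp_force: 0.0
```

```bash
python3 go.py .538 -.320 .11 -99.7
```

```text
t 7.1 pos [0.5043 0.1179 0.1244] psi -20.2 F [ 0.4 -0.3 -0.4] w 85.2 gf 0.0
 offset [-39.95  18.25   1.4 ] rot [ 0.01 -0.04  9.94]
```

>>> arm_command(series=[{"offset":[-39.9,18.3,1.4],"delta_rot":[0,0,9.9],"grip":6},{"offset":[-39.9,18.3,1.4],"delta_rot":[0,0,9.9],"grip":6},{"offset":[-39.9,18.3,1.4],"delta_rot":[0,0,9.9],"grip":6},{"offset":[-39.9,18.3,1.4],"delta_rot":[0,0,9.9],"grip":6},{"offset":[-39.9,18.3,1.4],"delta_rot":[0,0,9.9],"grip":6},{"offset":[-39.9,18.3,1.4],"delta_rot":[0,0,9.9],"grip":6},{"offset":[-39.9,18.3,1.4],"delta_rot":[0,0,9.9],"grip":6},{"offset":[-39.9,18.3,1.4],"delta_rot":[0,0,9.9],"grip":6},{"offset":[-39.9,18.3,1.4],"delta_rot":[0,0,9.9],"grip":6},{"offset":[-39.9,18.3,1.4],"delta_rot":[0,0,9.9],"grip":6},{"offset":[-39.9,18.3,1.4],"delta_rot":[0,0,9.9],"grip":6},{"offset":[-39.9,18.3,1.4],"delta_rot":[0,0,9.9],"grip":6}])

```text
time_s: 8.3
eef_pos: [0.5372, -0.3188, 0.106]
orientation: [-0.0, 0.997, -0.08, -0.0]
ft_force: [0.6, -0.3, -0.5]
gripper_width: 0.701
grasp_force: 0.0
```

```bash
python3 go.py .538 -.320 .05 -99.7; cp m.py m2.py; python3 - <<'E'
from h import *
for n in('top','scene'): cv2.imwrite(f'pics/{n}3.png',r.grab_frame(n)[:,:,::-1])
T=cv2.imread('pics/top3.png')[...,::-1]; S=cv2.imread('pics/scene3.png')[...,::-1]
u=proj('top',[.503,.117,.044]).astype(int);v=proj('scene',[.503,.117,.044]).astype(int)
for n,I,c,f in(('top',T,u,lambda r,g,b,c:(b>100)&(r<70)&(b>1.4*g)),('scene',S,v,lambda r,g,b,c:(b>130)&(r<90)&(b>1.3*g))):
    P=blob(I,(c[0]-20,c[1]-20,c[0]+20,c[1]+20),f); W=ray(n,P,.044)[:,:2]*1000
    print(n,len(P),W.mean(0).round(1),np.round(hull_rect(W)[0],1))
E
```

```text
t 8.3 pos [ 0.5372 -0.3188  0.106 ] psi -99.2 F [ 0.6 -0.3 -0.5] w 59.9 gf 0.0
 offset [0.1  0.11 5.6 ] rot [-0.01  0.    0.06]
top 358 [502.6 117.7] [502331.6 117749.4]
scene 347 [504.2 116.7] [502985.3 116080.4]
```

>>> arm_command(series=[{"offset":[0.1,0.1,4],"delta_rot":[0,0,0],"grip":4.5},{"offset":[0.1,0.1,8],"delta_rot":[0,0,0],"grip":4.5},{"offset":[0.1,0.1,9.3],"delta_rot":[0,0,0],"grip":4.5},{"offset":[0.1,0.1,9.6],"delta_rot":[0,0,0],"grip":4.5},{"offset":[0.1,0.1,9.6],"delta_rot":[0,0,0],"grip":4.5}])

```text
time_s: 8.9
eef_pos: [0.5383, -0.3215, 0.0116]
orientation: [0.0, 0.997, -0.081, 0.0]
ft_force: [-0.5, -0.6, 0.3]
gripper_width: 0.527
grasp_force: 0.0
```

```bash
python3 go.py .538 -.320 .004 -99.7;  python3 - <<'E'
from h import *
t=r.grab_frame('top')[150:260,380:510,::-1]; s=r.grab_frame('scene')[90:200,200:330,::-1]
cv2.imwrite('pics/c4.png',cv2.resize(np.hstack([t,s]),(780,330),interpolation=2))
E
```

```text
t 8.9 pos [ 0.5383 -0.3215  0.0116] psi -99.3 F [-0.5 -0.6  0.3] w 45.0 gf 0.0
 offset [-0.05 -0.14  0.76] rot [ 0.01 -0.01  0.05]
```

View pics/c4.png

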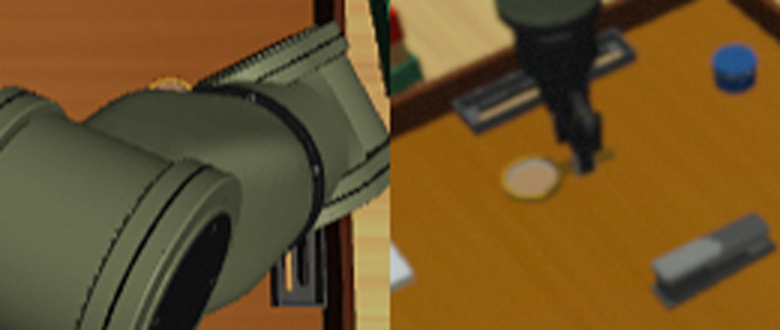

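The fingers straddle the handle. Lower and close.

>>> arm_command(series=[{"offset":[0,-0.1,0.7],"delta_rot":[0,0,0],"grip":4.5},{"offset":[0,-0.1,0.7],"delta_rot":[0,0,0],"grip":2.5},{"offset":[0,-0.1,0.7],"delta_rot":[0,0,0],"grip":0.8},{"offset":[0,-0.1,0.7],"delta_rot":[0,0,0],"grip":0.8},{"offset":[0,-0.1,0.7],"delta_rot":[0,0,0],"grip":0.8},{"offset":[0,-0.1,0.7],"delta_rot":[0,0,0],"grip":0.8}], grip_force=40)

```text
time_s: 9.6
eef_pos: [0.538, -0.3204, 0.0036]
orientation: [0.0, 0.997, -0.082, 0.0]
ft_force: [-1.1, 0.2, 5.7]
gripper_width: 0.122
grasp_force: 39.7
```

```bash
python3 go.py .538 -.320 .1 -99.7
```

```text
t 9.6 pos [ 0.538  -0.3204  0.0036] psi -99.4 F [-1.1  0.2  5.7] w 10.4 gf 39.7
 offset [-0.01 -0.03 -9.64] rot [ 0.   -0.    0.04]
```

>>> arm_command(series=[{"offset":[0,0,-3],"delta_rot":[0,0,0],"grip":0.8},{"offset":[0,0,-7],"delta_rot":[0,0,0],"grip":0.8},{"offset":[0,0,-11],"delta_rot":[0,0,0],"grip":0.8},{"offset":[0,0,-11],"delta_rot":[0,0,0],"grip":0.8}])

```text
time_s: 10.0
eef_pos: [0.5393, -0.3215, 0.1181]
orientation: [0.002, 0.997, -0.082, 0.003]
ft_force: [-0.6, 0.5, -0.6]
gripper_width: 0.121
grasp_force: 39.1
```

```bash
python3 go.py .4576 -.0025 .11 -90
```

```text
t 10.0 pos [ 0.5393 -0.3215  0.1181] psi -99.4 F [-0.6  0.5 -0.6] w 10.3 gf 39.1
 offset [-13.25 -30.15   0.65] rot [ 0.02 -0.04 -1.17]
```

>>> arm_command(series=[{"offset":[-1.5,-3.4,0],"delta_rot":[0,0,0],"grip":0.8},{"offset":[-3.3,-7.5,0],"delta_rot":[0,0,0],"grip":0.8},{"offset":[-5.2,-11.8,0],"delta_rot":[0,0,-0.3],"grip":0.8},{"offset":[-7.1,-16.2,0],"delta_rot":[0,0,-0.6],"grip":0.8},{"offset":[-9,-20.5,0],"delta_rot":[0,0,-1],"grip":0.8},{"offset":[-10.9,-24.8,0],"delta_rot":[0,0,-1.2],"grip":0.8},{"offset":[-12.4,-28.3,0],"delta_rot":[0,0,-1.2],"grip":0.8},{"offset":[-13.2,-30,0.5],"delta_rot":[0,0,-1.2],"grip":0.8},{"offset":[-13.2,-30.1,0.6],"delta_rot":[0,0,-1.2],"grip":0.8},{"offset":[-13.2,-30.1,0.6],"delta_rot":[0,0,-1.2],"grip":0.8}])

```text
time_s: 11.0
eef_pos: [0.4568, -0.0019, 0.1072]
orientation: [0.0, 1.0, 0.002, -0.0]
ft_force: [0.2, -1.4, -0.1]
gripper_width: 0.123
grasp_force: 39.2
```

```bash
python3 go.py .4576 -.0025 .02 -90;  python3 - <<'E'
from h import *
t=r.grab_frame('top')[150:260,250:380,::-1]; s=r.grab_frame('scene')[110:220,270:400,::-1]
cv2.imwrite('pics/c5.png',cv2.resize(np.hstack([t,s]),(780,330),interpolation=2))
E
```

```text
t 11.0 pos [ 0.4568 -0.0019  0.1072] psi -89.7 F [ 0.2 -1.4 -0.1] w 10.5 gf 39.2
 offset [0.09 0.05 8.72] rot [0.   0.   0.03]
```

View pics/c5.png

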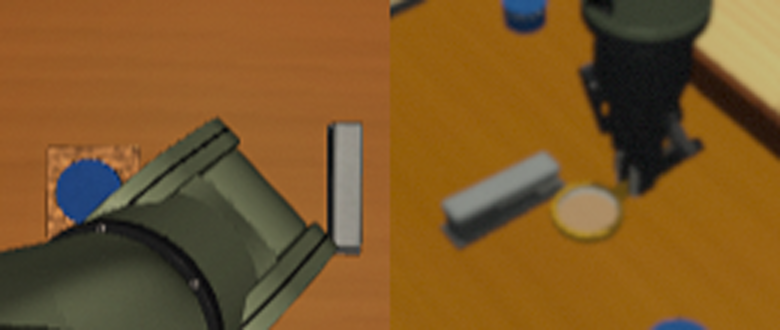

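The lens is held level, left of the stapler. Lower it.

>>> arm_command(series=[{"offset":[0.1,0,4],"delta_rot":[0,0,0],"grip":0.8},{"offset":[0.1,0,8],"delta_rot":[0,0,0],"grip":0.8},{"offset":[0.1,0,9.3],"delta_rot":[0,0,0],"grip":0.8},{"offset":[0.1,0,9.5],"delta_rot":[0,0,0],"grip":0.8},{"offset":[0.1,0,9.5],"delta_rot":[0,0,0],"grip":0.8}])

```text
time_s: 11.6
eef_pos: [0.4579, -0.0026, 0.0126]
orientation: [0.0, 1.0, 0.001, 0.0]
ft_force: [-1.0, 0.4, 0.5]
gripper_width: 0.124
grasp_force: 39.2
```

```bash
python3 go.py .4576 -.0025 .003 -90
```

```text
t 11.6 pos [ 0.4579 -0.0026  0.0126] psi -89.8 F [-1.   0.4  0.5] w 10.6 gf 39.2
 offset [-0.03 -0.01  0.96] rot [ 0.   -0.    0.02]
```

>>> arm_command(series=[{"offset":[0,0,0.5],"delta_rot":[0,0,0],"grip":0.8},{"offset":[0,0,0.9],"delta_rot":[0,0,0],"grip":0.8},{"offset":[0,0,0.9],"delta_rot":[0,0,0],"grip":0.8},{"offset":[0,0,0.9],"delta_rot":[0,0,0],"grip":3.5},{"offset":[0,0,0.9],"delta_rot":[0,0,0],"grip":3.5},{"offset":[0,0,0.9],"delta_rot":[0,0,0],"grip":3.5},{"offset":[0,0,-3],"delta_rot":[0,0,0],"grip":3.5},{"offset":[0,0,-7],"delta_rot":[0,0,0],"grip":3.5},{"offset":[0,0,-11],"delta_rot":[0,0,0],"grip":5},{"offset":[0,0,-11],"delta_rot":[0,0,0],"grip":5}])

```text
time_s: 12.6
eef_pos: [0.4588, -0.0017, 0.1259]
orientation: [0.0, 1.0, 0.002, 0.002]
ft_force: [1.0, -0.0, -0.8]
gripper_width: 0.581
grasp_force: 0.0
```

```bash
python3 go.py .4065 .3005 .1 15.6 .4065 .3005 .1 -164.4
```

```text
t 12.6 pos [ 0.4588 -0.0017  0.1259] psi -89.7 F [ 1.  -0.  -0.8] w 49.6 gf 0.0
 offset [ -5.1  -30.24   2.55] rot [  0.03  -0.02 -13.17]
t 12.6 pos [ 0.4588 -0.0017  0.1259] psi -89.7 F [ 1.  -0.  -0.8] w 49.6 gf 0.0
 offset [ -5.1  -30.24   2.55] rot [-0.02 -0.03  9.33]
```

>>> arm_command(series=[{"offset":[0,0,0],"delta_rot":[0,0,-1],"grip":5},{"offset":[-5.1,-30.2,2.5],"delta_rot":[0,0,-13.2],"grip":5},{"offset":[-5.1,-30.2,2.5],"delta_rot":[0,0,-13.2],"grip":5},{"offset":[-5.1,-30.2,2.5],"delta_rot":[0,0,-13.2],"grip":5},{"offset":[-5.1,-30.2,2.5],"delta_rot":[0,0,-13.2],"grip":5},{"offset":[-5.1,-30.2,2.5],"delta_rot":[0,0,-13.2],"grip":5},{"offset":[-5.1,-30.2,2.5],"delta_rot":[0,0,-13.2],"grip":5},{"offset":[-5.1,-30.2,2.5],"delta_rot":[0,0,-13.2],"grip":5},{"offset":[-5.1,-30.2,2.5],"delta_rot":[0,0,-13.2],"grip":5},{"offset":[-5.1,-30.2,2.5],"delta_rot":[0,0,-13.2],"grip":5},{"offset":[-5.1,-30.2,2.5],"delta_rot":[0,0,-13.2],"grip":5},{"offset":[-5.1,-30.2,2.5],"delta_rot":[0,0,-13.2],"grip":5}])

```text
time_s: 13.8
eef_pos: [0.4052, 0.3001, 0.097]
orientation: [-0.0, 0.622, 0.783, -0.0]
ft_force: [0.8, -0.5, 0.3]
gripper_width: 0.583
grasp_force: 0.0
```

```bash
python3 go.py .4065 .3005 .1 15.6; python3 - <<'E'
from h import *
for n in('top','scene'): cv2.imwrite(f'pics/{n}6.png',r.grab_frame(n)[:,:,::-1])
t=cv2.imread('pics/top6.png')[160:270,170:390]; s=cv2.imread('pics/scene6.png')[120:300,270:490]
cv2.imwrite('pics/c6.png',cv2.resize(np.vstack([t,s]),(440,580),interpolation=2))
E
```

```text
t 13.8 pos [0.4052 0.3001 0.097 ] psi 13.1 F [ 0.8 -0.5  0.3] w 49.8 gf 0.0
 offset [ 0.01  0.14 -0.3 ] rot [-0.   -0.   -0.31]
```

View pics/c6.png

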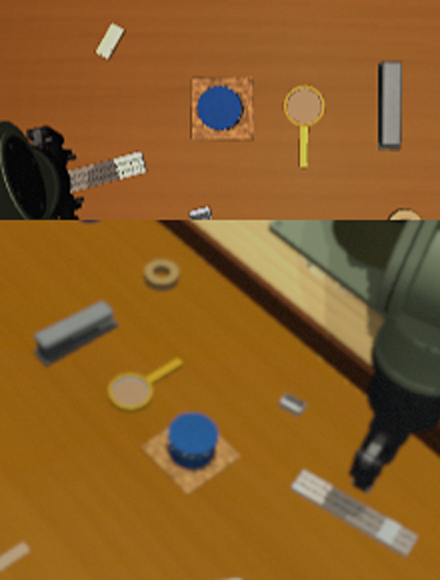

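The tin is on the mat and the lens lies between it and the stapler; check the numbers.

```bash
cat > chk.py <<'E'
from h import *
import sys
def ring(n,I,X,f):
    c=proj(n,X).astype(int); P=blob(I,(c[0]-22,c[1]-22,c[0]+22,c[1]+22),f); return ray(n,P,X[2])[:,:2]*1000
k=sys.argv[1]
for n in('top','scene'):
    I=cv2.imread(f'pics/{n}{k}.png')[...,::-1]; t=n=='top'
    W=ring(n,I,[.5033,.117,.044],(lambda r,g,b,c:(b>100)&(r<70)&(b>1.4*g)) if t else (lambda r,g,b,c:(b>130)&(r<90)&(b>1.3*g)))
    print(n,'tin',W.mean(0).round(1))
    W=ring(n,I,[.5076,-.0025,.01],(lambda r,g,b,c:(g>95)&(r>120)) if t else (lambda r,g,b,c:(r>150)&(g>115)))
    q=W[W[:,0]>W[:,0].max()-50].astype(np.float32); print(' lens',np.round(cv2.minEnclosingCircle(q),1) if 0 else [np.round(v,1) for v in cv2.minEnclosingCircle(q)], len(W))
    W=ring(n,I,[.512,-.122,.043],lambda r,g,b,c:(b>85)); R=hull_rect(W); print(' stapler',W.mean(0).round(1),np.round(R[0],1) if 0 else [np.round(v/1000,1) for v in R[0]])
    k2=cv2.GaussianBlur(I,(0,0),1.2)
    W=ring(n,k2,[.503,.117,.004],(lambda r,g,b,c:((g>98)|(b>1.2*g))) if t else lambda r,g,b,c:(b>45)); R=hull_rect(W); print(' mat', [np.round(v/1000,1) for v in (*R[0],*R[1])],round(R[2],1))
E
python3 chk.py 6
```

```text
top tin [502.6 117.7]
 lens [array([5.435e+02, 3.000e-01]), np.float64(64.9)] 1734
 stapler [ 511.2 -121.7] [np.float64(511.1), np.float64(-122.1)]
 mat [np.float64(498.3), np.float64(111.0), np.float64(106.7), np.float64(104.1)] 0.6
scene tin [504.1 116.8]
 lens [array([509.2,  -2.3]), np.float64(30.1)] 386
 stapler [ 516.  -118.9] [np.float64(514.8), np.float64(-119.2)]
 mat [np.float64(499.0), np.float64(111.8), np.float64(101.0), np.float64(100.4)] 1.0
```

>>> arm_command(series=[{"offset":[0,0.1,2],"delta_rot":[0,0,-0.3],"grip":5},{"offset":[0,0.1,6],"delta_rot":[0,0,-0.3],"grip":5},{"offset":[0,0.1,8.4],"delta_rot":[0,0,-0.3],"grip":5},{"offset":[0,0.1,8.4],"delta_rot":[0,0,-0.3],"grip":5},{"offset":[0,0.1,8.4],"delta_rot":[0,0,-0.3],"grip":5}])

```text
time_s: 14.4
eef_pos: [0.4064, 0.3001, 0.0137]
orientation: [0.0, 0.609, 0.793, -0.0]
ft_force: [-0.7, 0.5, -0.4]
gripper_width: 0.588
grasp_force: 0.0
```

```bash
python3 go.py .4065 .3005 .001 15.6
```

```text
t 14.4 pos [0.4064 0.3001 0.0137] psi 15.0 F [-0.7  0.5 -0.4] w 50.2 gf 0.0
 offset [0.04 0.02 1.27] rot [-0.    0.   -0.07]
```

Lens ≈ (508, −2.4) vs target (508, −2.5). Grasp the rule.

>>> arm_command(series=[{"offset":[0,0,0.8],"delta_rot":[0,0,0],"grip":5},{"offset":[0,0,1.2],"delta_rot":[0,0,0],"grip":4},{"offset":[0,0,1.2],"delta_rot":[0,0,0],"grip":2.6},{"offset":[0,0,1.2],"delta_rot":[0,0,0],"grip":2.6},{"offset":[0,0,1.2],"delta_rot":[0,0,0],"grip":2.6},{"offset":[0,0,1.2],"delta_rot":[0,0,0],"grip":2.6}], grip_force=40)

```text
time_s: 15.0
eef_pos: [0.4064, 0.3002, 0.0014]
orientation: [0.0, 0.608, 0.794, 0.0]
ft_force: [0.3, -0.5, -0.2]
gripper_width: 0.331
grasp_force: 39.5
```

```bash
python3 go.py .4065 .3005 .1 15.6
```

```text
t 15.0 pos [0.4064 0.3002 0.0014] psi 15.2 F [ 0.3 -0.5 -0.2] w 28.2 gf 39.5
 offset [ 0.02  0.02 -9.86] rot [ 0.    0.   -0.05]
```

>>> arm_command(series=[{"offset":[0,0,-2],"delta_rot":[0,0,0],"grip":2.6},{"offset":[0,0,-6],"delta_rot":[0,0,0],"grip":2.6},{"offset":[0,0,-9.5],"delta_rot":[0,0,0],"grip":2.6},{"offset":[0,0,-9.5],"delta_rot":[0,0,0],"grip":2.6}])

```text
time_s: 15.4
eef_pos: [0.4075, 0.3011, 0.0999]
orientation: [0.001, 0.608, 0.794, 0.002]
ft_force: [0.7, 0.8, -1.0]
gripper_width: 0.332
grasp_force: 39.7
```

```bash
python3 go.py .5933 .1187 .1 1.1
```

```text
t 15.4 pos [0.4075 0.3011 0.0999] psi 15.2 F [ 0.7  0.8 -1. ] w 28.4 gf 39.7
 offset [-2.247e+01  1.315e+01  1.000e-02] rot [ 0.03 -0.02  1.76]
```

>>> arm_command(series=[{"offset":[-3,1.7,0],"delta_rot":[0,0,0.2],"grip":2.6},{"offset":[-6.5,3.8,0],"delta_rot":[0,0,0.5],"grip":2.6},{"offset":[-10.3,6,0],"delta_rot":[0,0,0.8],"grip":2.6},{"offset":[-14,8.2,0],"delta_rot":[0,0,1.1],"grip":2.6},{"offset":[-17.7,10.3,0],"delta_rot":[0,0,1.4],"grip":2.6},{"offset":[-20.8,12.1,0],"delta_rot":[0,0,1.7],"grip":2.6},{"offset":[-22.4,13.1,0],"delta_rot":[0,0,1.75],"grip":2.6},{"offset":[-22.4,13.1,0],"delta_rot":[0,0,1.75],"grip":2.6},{"offset":[-22.4,13.1,0],"delta_rot":[0,0,1.75],"grip":2.6}])

```text
time_s: 16.3
eef_pos: [0.591, 0.1186, 0.0957]
orientation: [-0.0, 0.7, 0.714, -0.0]
ft_force: [-0.6, 0.8, 0.1]
gripper_width: 0.331
grasp_force: 39.7
```

```bash
python3 go.py .5933 .1187 .02 1.1; python3 - <<'E'
from h import *
for n in('top','scene'): cv2.imwrite(f'pics/{n}7.png',r.grab_frame(n)[:,:,::-1])
t=cv2.imread('pics/top7.png')[130:240,200:360]; s=cv2.imread('pics/scene7.png')[150:260,280:440]
cv2.imwrite('pics/c7.png',cv2.resize(np.hstack([t,s]),(800,275),interpolation=2))
E
```

```text
t 16.3 pos [0.591  0.1186 0.0957] psi 1.2 F [-0.6  0.8  0.1] w 28.3 gf 39.7
 offset [0.01 0.24 7.57] rot [-0.01 -0.    0.01]
```

View pics/c7.png

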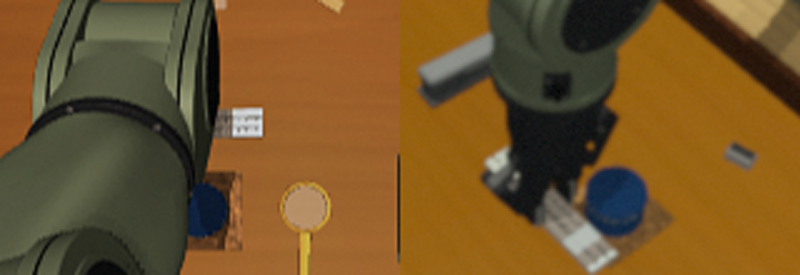

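Rule is held level. Lower it.

>>> arm_command(series=[{"offset":[0,0.2,3],"delta_rot":[0,0,0],"grip":2.6},{"offset":[0,0.2,6.5],"delta_rot":[0,0,0],"grip":2.6},{"offset":[0,0.2,8.3],"delta_rot":[0,0,0],"grip":2.6},{"offset":[0,0.2,8.5],"delta_rot":[0,0,0],"grip":2.6},{"offset":[0,0.2,8.5],"delta_rot":[0,0,0],"grip":2.6}])

```text
time_s: 16.9
eef_pos: [0.5933, 0.1189, 0.0117]
orientation: [-0.0, 0.7, 0.715, -0.0]
ft_force: [-0.4, 0.2, 0.8]
gripper_width: 0.334
grasp_force: 39.7
```

```bash
python3 go.py .5933 .1187 .0015 1.1
```

```text
t 16.9 pos [0.5933 0.1189 0.0117] psi 1.2 F [-0.4  0.2  0.8] w 28.5 gf 39.7
 offset [-0.02  0.    1.02] rot [-0.    0.    0.02]
```

>>> arm_command(series=[{"offset":[0,0,0.6],"delta_rot":[0,0,0],"grip":2.6},{"offset":[0,0,1],"delta_rot":[0,0,0],"grip":2.6},{"offset":[0,0,1],"delta_rot":[0,0,0],"grip":2.6},{"offset":[0,0,1],"delta_rot":[0,0,0],"grip":4.5},{"offset":[0,0,1],"delta_rot":[0,0,0],"grip":4.5},{"offset":[0,0,1],"delta_rot":[0,0,0],"grip":4.5},{"offset":[0,0,-3],"delta_rot":[0,0,0],"grip":4.5},{"offset":[0,0,-7],"delta_rot":[0,0,0],"grip":4.5},{"offset":[0,0,-10],"delta_rot":[0,0,0],"grip":4.5},{"offset":[0,0,-10],"delta_rot":[0,0,0],"grip":4.5}])

```text
time_s: 17.9
eef_pos: [0.595, 0.1186, 0.1151]
orientation: [0.002, 0.7, 0.714, 0.002]
ft_force: [0.7, -0.6, -0.3]
gripper_width: 0.532
grasp_force: 0.0
```

```bash
python3 go.py .600 .281 .1 62
```

```text
t 17.9 pos [0.595  0.1186 0.1151] psi 1.2 F [ 0.7 -0.6 -0.3] w 45.4 gf 0.0
 offset [16.23  0.82  1.53] rot [ 0.04  0.02 -7.6 ]
```

>>> arm_command(series=[{"offset":[16.2,0.8,1.5],"delta_rot":[0,0,-7.6],"grip":4.5},{"offset":[16.2,0.8,1.5],"delta_rot":[0,0,-7.6],"grip":4.5},{"offset":[16.2,0.8,1.5],"delta_rot":[0,0,-7.6],"grip":4.5},{"offset":[16.2,0.8,1.5],"delta_rot":[0,0,-7.6],"grip":4.5},{"offset":[16.2,0.8,1.5],"delta_rot":[0,0,-7.6],"grip":4.5},{"offset":[16.2,0.8,1.5],"delta_rot":[0,0,-7.6],"grip":4.5},{"offset":[16.2,0.8,1.5],"delta_rot":[0,0,-7.6],"grip":4.5},{"offset":[16.2,0.8,1.5],"delta_rot":[0,0,-7.6],"grip":4.5},{"offset":[16.2,0.8,1.5],"delta_rot":[0,0,-7.6],"grip":4.5},{"offset":[16.2,0.8,1.5],"delta_rot":[0,0,-7.6],"grip":4.5}])

```text
time_s: 18.9
eef_pos: [0.598, 0.2805, 0.096]
orientation: [-0.0, 0.244, 0.97, -0.0]
ft_force: [-0.1, -0.5, -0.1]
gripper_width: 0.526
grasp_force: 0.0
```

```bash
python3 go.py .600 .281 .012 62; python3 - <<'E'
from h import *
for n in('top','scene'): cv2.imwrite(f'pics/{n}8.png',r.grab_frame(n)[:,:,::-1])
T=cv2.imread('pics/top8.png')[...,::-1]; S=cv2.imread('pics/scene8.png')[...,::-1]
for n,I in(('top',T),('scene',S)):
    c=proj(n,[.5933,.1187,.008]).astype(int); P=blob(I,(c[0]-45,c[1]-25,c[0]+45,c[1]+25) if n=='top' else (c[0]-50,c[1]-40,c[0]+50,c[1]+50),lambda r,g,b,c:(b>110)&(r>110))
    W=ray(n,P,.008)[:,:2]; R=hull_rect(W); print(n,len(P),np.round(R[0],1),np.round(R[1],1),round(R[2],1))
t=T[130:260,190:320,::-1]; s=S[190:320,290:420,::-1]
cv2.imwrite('pics/c8.png',cv2.resize(np.hstack([t,s]),(780,390),interpolation=0))
E
python3 chk.py 8|grep tin
```

```text
t 18.9 pos [0.598  0.2805 0.096 ] psi 61.8 F [-0.1 -0.5 -0.1] w 44.9 gf 0.0
 offset [-0.16  0.14  8.4 ] rot [-0.   -0.   -0.03]
top 566 [593.5 119.2] [ 32.  148.2] 1.2
scene 744 [594.9 118.2] [ 33.6 151.6] 1.6
top tin [502.9 117.4]
scene tin [513.1 108.2]
```

View pics/c8.png

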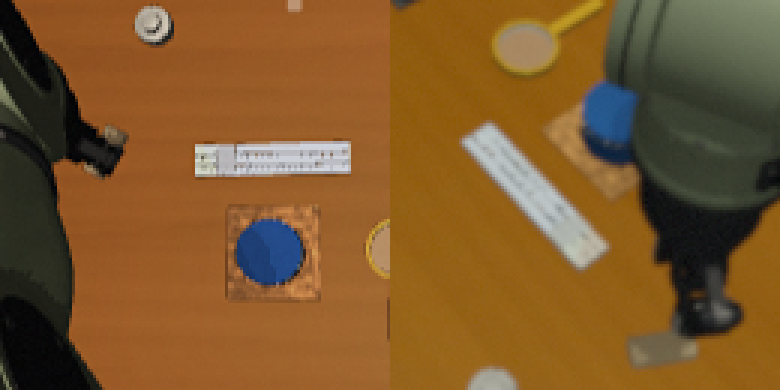

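Rule lies at (594, 118.7), parallel to the mat edge, near target. Grasp the eraser.

>>> arm_command(series=[{"offset":[-0.1,0.1,3],"delta_rot":[0,0,0],"grip":4.5},{"offset":[-0.1,0.1,7],"delta_rot":[0,0,0],"grip":4.5},{"offset":[-0.1,0.1,9],"delta_rot":[0,0,0],"grip":4.5},{"offset":[-0.1,0.1,9.4],"delta_rot":[0,0,0],"grip":4.5},{"offset":[-0.1,0.1,9.4],"delta_rot":[0,0,0],"grip":3},{"offset":[-0.1,0.1,9.4],"delta_rot":[0,0,0],"grip":1.5},{"offset":[-0.1,0.1,9.4],"delta_rot":[0,0,0],"grip":1.5},{"offset":[-0.1,0.1,9.4],"delta_rot":[0,0,0],"grip":1.5},{"offset":[-0.1,0.1,9.4],"delta_rot":[0,0,0],"grip":1.5}], grip_force=25)

```text
time_s: 19.9
eef_pos: [0.6001, 0.2812, 0.0036]
orientation: [0.001, 0.242, 0.97, 0.001]
ft_force: [-1.6, -0.5, 8.4]
gripper_width: 0.249
grasp_force: 28.4
```

```bash
python3 go.py .600 .281 .12 62; python3 -c "
from h import *
print(ray('top',[[281,198.0]],.004),ray('top',[[281,188.8]],.008))"
```

```text
t 19.9 pos [0.6001 0.2812 0.0036] psi 62.0 F [-1.6 -0.5  8.4] w 21.3 gf 28.4
 offset [-2.000e-02 -1.000e-02 -1.164e+01] rot [ 0.01  0.01 -0.  ]
[[0.5487088  0.11745377 0.004     ]] [[0.57506188 0.11741158 0.008     ]]
```

>>> arm_command(series=[{"offset":[0,0,-2],"delta_rot":[0,0,0],"grip":1.5},{"offset":[0,0,-6],"delta_rot":[0,0,0],"grip":1.5},{"offset":[0,0,-10],"delta_rot":[0,0,0],"grip":1.5},{"offset":[0,0,-12],"delta_rot":[0,0,0],"grip":1.5},{"offset":[0,0,-12],"delta_rot":[0,0,0],"grip":1.5}])

```text
time_s: 20.4
eef_pos: [0.6008, 0.2815, 0.126]
orientation: [0.002, 0.242, 0.97, 0.002]
ft_force: [-0.0, -0.6, 0.1]
gripper_width: 0.247
grasp_force: 27.5
```

```bash
python3 go.py .5033 .1172 .12 62; python3 - <<'E'
from h import *
I=cv2.imread('pics/top8.png')[...,::-1].astype(float)
np.set_printoptions(precision=0,suppress=True,linewidth=200)
p=I[170:235,270:293].mean(1)
for i in list(range(5,22))+list(range(24,32))+list(range(56,64)): print(170+i,p[i])
E
```

```text
t 20.4 pos [0.6008 0.2815 0.126 ] psi 62.0 F [-0.  -0.6  0.1] w 21.1 gf 27.5
 offset [  0.88 -19.09   0.52] rot [ 0.03  0.02 -0.  ]
175 [155.  94.  41.]
176 [150.  88.  33.]
177 [167. 133. 107.]
178 [196. 192. 194.]
179 [206. 210. 218.]
180 [179. 177. 181.]
181 [173. 171. 173.]
182 [198. 200. 207.]
183 [205. 207. 214.]
184 [182. 182. 188.]
185 [174. 174. 179.]
186 [198. 201. 209.]
187 [181. 180. 182.]
188 [150. 115.  88.]
189 [149.  88.  34.]
190 [151.  91.  40.]
191 [152.  92.  41.]
194 [157.  96.  43.]
195 [157.  96.  43.]
196 [156.  95.  42.]
197 [155.  95.  42.]
198 [147.  91.  43.]
199 [159. 102.  55.]
200 [172. 112.  62.]
201 [167. 108.  59.]
226 [161. 104.  57.]
227 [162. 105.  58.]
228 [167. 109.  60.]
229 [146.  93.  49.]
230 [141.  87.  40.]
231 [158.  98.  44.]
232 [157.  97.  44.]
233 [157.  98.  44.]
```

Gap measures ~30 mm. Carry the eraser over the tin.

>>> arm_command(series=[{"offset":[0.1,-2.5,0],"delta_rot":[0,0,0],"grip":1.5},{"offset":[0.3,-6,0],"delta_rot":[0,0,0],"grip":1.5},{"offset":[0.5,-10,0],"delta_rot":[0,0,0],"grip":1.5},{"offset":[0.7,-14,0],"delta_rot":[0,0,0],"grip":1.5},{"offset":[0.8,-17.3,0],"delta_rot":[0,0,0],"grip":1.5},{"offset":[0.9,-19.1,0],"delta_rot":[0,0,0],"grip":1.5},{"offset":[0.9,-19.1,0],"delta_rot":[0,0,0],"grip":1.5},{"offset":[0.9,-19.1,4],"delta_rot":[0,0,0],"grip":1.5},{"offset":[0.9,-19.1,6],"delta_rot":[0,0,0],"grip":1.5},{"offset":[0.9,-19.1,6],"delta_rot":[0,0,0],"grip":1.5}])

```text
time_s: 21.4
eef_pos: [0.5009, 0.117, 0.0601]
orientation: [-0.002, 0.242, 0.97, -0.001]
ft_force: [-0.1, -0.5, -0.0]
gripper_width: 0.253
grasp_force: 27.5
```

```bash
python3 go.py .5033 .1172 .0476 62; python3 - <<'E'
from h import *
s=r.grab_frame('scene')[190:270,310:430,::-1]
cv2.imwrite('pics/c9.png',cv2.resize(s,(600,400),interpolation=2))
E
```

```text
t 21.4 pos [0.5009 0.117  0.0601] psi 62.0 F [-0.1 -0.5 -0. ] w 21.6 gf 27.5
 offset [-0.21  0.13  1.25] rot [-0.02 -0.02  0.  ]
```

View pics/c9.png

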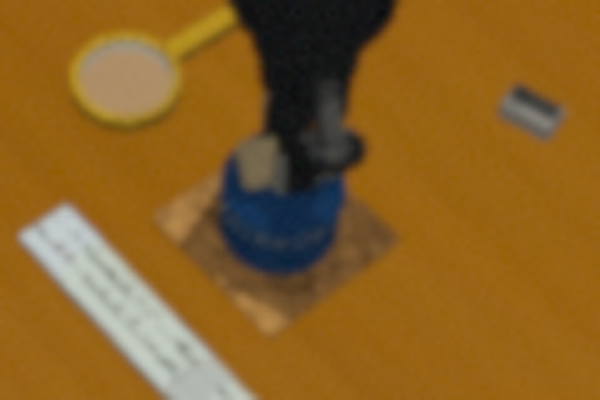

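The eraser is in the grip just above the lid; lower to contact.

>>> arm_command(series=[{"offset":[-0.2,0.1,0],"delta_rot":[0,0,0],"grip":1.5},{"offset":[-0.2,0.1,0.6],"delta_rot":[0,0,0],"grip":1.5},{"offset":[-0.2,0.1,1],"delta_rot":[0,0,0],"grip":1.5},{"offset":[-0.2,0.1,1],"delta_rot":[0,0,0],"grip":1.5}])

```text
time_s: 21.85
eef_pos: [0.5039, 0.1165, 0.0521]
orientation: [-0.0, 0.242, 0.97, -0.0]
ft_force: [0.6, -0.0, -0.4]
gripper_width: 0.247
grasp_force: 27.5
```

```bash
python3 go.py .5033 .1172 .0476 62
```

```text
t 21.85 pos [0.5039 0.1165 0.0521] psi 62.0 F [ 0.6 -0.  -0.4] w 21.1 gf 27.5
 offset [0.09 0.03 0.45] rot [-0. -0. -0.]
```

>>> arm_command(series=[{"offset":[0.05,0,0.2],"delta_rot":[0,0,0],"grip":1.5},{"offset":[0.05,0,0.4],"delta_rot":[0,0,0],"grip":1.5},{"offset":[0.05,0,0.4],"delta_rot":[0,0,0],"grip":1.5}])

```text
time_s: 22.15
eef_pos: [0.5035, 0.1167, 0.0481]
orientation: [-0.0, 0.242, 0.97, -0.0]
ft_force: [0.5, -0.3, 0.2]
gripper_width: 0.247
grasp_force: 27.5
```

>>> arm_command(series=[{"offset":[0,0,0.1],"delta_rot":[0,0,0],"grip":1.5},{"offset":[0,0,0.1],"delta_rot":[0,0,0],"grip":1.5},{"offset":[0,0,0.1],"delta_rot":[0,0,0],"grip":4},{"offset":[0,0,0.1],"delta_rot":[0,0,0],"grip":4},{"offset":[0,0,0.1],"delta_rot":[0,0,0],"grip":4},{"offset":[0,0,-2],"delta_rot":[0,0,0],"grip":4},{"offset":[0,0,-6],"delta_rot":[0,0,0],"grip":4},{"offset":[0,0,-10],"delta_rot":[0,0,0],"grip":4},{"offset":[0,-9,-12],"delta_rot":[0,0,0],"grip":4},{"offset":[-10,15,-12],"delta_rot":[0,0,0],"grip":4},{"offset":[-10,15,-12],"delta_rot":[0,0,0],"grip":4}])

```text
time_s: 23.25
eef_pos: [0.5615, 0.1299, 0.1639]
orientation: [-0.001, 0.244, 0.97, -0.001]
ft_force: [2.3, 0.8, 0.1]
gripper_width: 0.463
grasp_force: 0.0
```

```bash
python3 go.py .4 .33 .17 62
```

```text
t 23.25 pos [0.5615 0.1299 0.1639] psi 61.8 F [2.3 0.8 0.1] w 39.6 gf 0.0
 offset [23.69 10.   -0.6 ] rot [-0.02 -0.01 -0.02]
```

>>> arm_command(series=[{"offset":[23,8,0],"delta_rot":[0,0,0],"grip":4},{"offset":[23,8,0],"delta_rot":[0,0,0],"grip":4},{"offset":[23,8,0],"delta_rot":[0,0,0],"grip":4},{"offset":[23,8,0],"delta_rot":[0,0,0],"grip":4},{"offset":[23,8,0],"delta_rot":[0,0,0],"grip":4},{"offset":[23,8,0],"delta_rot":[0,0,0],"grip":4},{"offset":[23,8,0],"delta_rot":[0,0,0],"grip":4},{"offset":[23,8,0],"delta_rot":[0,0,0],"grip":4}])

```text
time_s: 24.05
eef_pos: [0.3976, 0.3091, 0.1632]
orientation: [0.0, 0.243, 0.97, -0.0]
ft_force: [0.2, -0.9, 0.2]
gripper_width: 0.466
grasp_force: 0.0
```

```bash
python3 - <<'E'
from h import *
for n in('top','scene'): cv2.imwrite(f'pics/{n}9.png',r.grab_frame(n)[:,:,::-1])
T=cv2.imread('pics/top9.png')[...,::-1]; S=cv2.imread('pics/scene9.png')[...,::-1]
for n,I in(('top',T),('scene',S)):
    c=proj(n,[.5033,.117,.058]).astype(int)
    W=ray(n,blob(I,(c[0]-13,c[1]-13,c[0]+13,c[1]+13),lambda r,g,b,c:(r>150)&(g>150)),.058)[:,:2]; R=hull_rect(W); print(n,'eraser',W.mean(0).round(4),np.round(R[1],1))
t=T[150:290,190:380,::-1]; s=S[130:270,290:480,::-1]
cv2.imwrite('pics/c10.png',cv2.resize(np.hstack([t,s]),(800,295),interpolation=2))
E
python3 chk.py 9 | grep -v mat; python3 go.py .4 .33 .17 62
```

```text
top eraser [0.5037 0.1179] [20.4 47.3]
scene eraser [0.5059 0.1176] [21.6 49.2]
top tin [494.2 104.1]
 lens [array([5.449e+02, 3.000e-01]), np.float64(65.4)] 1669
 stapler [ 511.  -121.8] [np.float64(511.1), np.float64(-122.2)]
scene tin [511.9 133.8]
 lens [array([508.3,  -2. ]), np.float64(30.4)] 393
 stapler [ 515.7 -118.9] [np.float64(514.8), np.float64(-119.2)]
t 24.15 pos [0.3976 0.3091 0.1632] psi 61.9 F [-0.2 -0.  -0.8] w 40.2 gf 0.0
 offset [ 0.78  1.96 -0.68] rot [-0.    0.   -0.02]
```

View pics/c10.png

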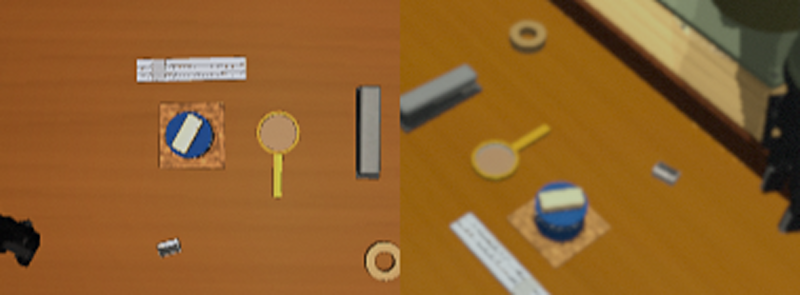

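The picture shows all four things in place: eraser centred on the lid, lens midway, rule parallel behind the mat, and nothing else disturbed.

```bash
python3 -c "
from bench import r
print(r.job_done())"
```

```text
the job is handed in; nothing more can be done
None
```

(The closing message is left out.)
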